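# Hang up the flour scoop

### The job

Draw the flour scoop out from under the low wooden riser by its steel pan, lay it on the worktop with its whole wooden grip out in the open, and let go of it. Then pick it up again by the two round studs near the end of the grip, lift it clear, slacken your fingers so that it swings down and hangs straight, and clamp it firmly again as it hangs there. Finally hang it on the forked stand, with its neck between the two prongs and its round collar resting level on them, let go, and leave everything else where it stands.

Things in the scene. Friction and masses are not known exactly. Their poses are not given: they have to be found in the camera images.
- scoop: Flour scoop, 190 mm long, 190 to 300 g: steel pan open at top and front, round neck, round collar, wooden grip. Origin under the pan's back wall. +x runs along it from pan to grip end, z to the pan's open side, y through the studs. It lies with x level, z up; hung straight, x points up. Centre of mass on the long axis (22 mm above the underside), within 3 mm, 99 mm from the studs.
- scoop_studs (a point): On the scoop's long axis midway between the two brass studs, 22 mm above the worktop as it lies; axes as scoop. The grip is 28 mm wide (y), 30 thick, from x = -40 to +16 mm. Studs: 9 mm across, 34 mm over their flat ends, so fingers closing along y touch them only. Pinched at 3 to 6 N a finger the scoop swings about them (let go little by little or it may slip); pinched hard it may stay put; 12 N is firm. At first under the riser.
- scoop_pan (a point): On the scoop's long axis inside the pan, where it can be gripped across its sides; axes as scoop; the studs are 112 mm away in +x. The pan is 59 mm wide (y) outside, upright walls 3 mm thick, top 52 mm above its flat bottom, from x = -62 mm (open mouth) to +33 mm (back wall); the sides are lower in the front 30 mm.
- scoop_collar (a point): Centre of the face of the collar that looks to the pan, 44 mm from scoop_studs in -x, 68 mm from scoop_pan in +x; axes as scoop. The collar is a disc 36 mm in diameter, 5 mm thick; the neck between it and the pan is a round rod 10 mm thick and 35 mm long.
- fork_seat (a point): Midway between the fork's two prongs, level with their tops, 175 mm above the worktop: where scoop_collar belongs. x points level from the open end to the post, y across. The prongs are level round bars 8 mm thick, 16 mm apart inside, from x = -24 to +56 mm; from -24 to -38 mm their tips flare out and rise 9 mm. The post, at x = +66 mm, rises no higher than the prongs.
- hanger: The forked stand, fixed; origin on the worktop straight below fork_seat, same axes. Its base is a wooden board 12 mm thick, from x = -60 to +90 mm, 110 mm wide.
- riser_front (a point): Middle of the upper front edge of the low wooden riser, a small fixed bench 200 mm wide, 150 deep, 100 high, 84 mm clear beneath, open to the front; x points level from this edge to the back of the riser, y along the edge. A canister and a matchbox stand on it.
- lemon: Bystander, not to be moved: a lemon, 76 mm long; origin at the centre of its underside.
- speckled_mug: Bystander, not to be moved: a speckled mug, 100 mm high; origin at the centre of its underside.
- shaker: Bystander, not to be moved: a salt shaker, 90 mm high; origin at the centre of its underside.
- cup: Bystander, not to be moved: a small patterned cup, 47 mm high; origin at the centre of its underside.
- sugar: Bystander, not to be moved: a lidded canister, 110 mm high, on the riser; origin at the centre of its underside.
- matches: Bystander, not to be moved: a matchbox, 64 mm long, on the riser; origin at the centre of its underside.

How it is judged:
On the way, in this order (a step that is already met when the one before it is completed fails the run):
1. the scoop lies released on the worktop, its studs at least 15 mm outside the riser ((x of scoop_studs in the frame of riser_front below -0.015 m or y of scoop_studs in the frame of riser_front above 0.115 m or y of scoop_studs in the frame of riser_front below -0.115 m) and height (world z) of each of scoop_studs, scoop_pan below 0.05 m and contact force between the fingers and scoop below 0.1 N and linear speed of scoop below 0.03 m/s), for 0.15 s.
2. the scoop hangs straight down (within 17 degrees), grip up, pinched lightly (less than 8 N a finger), lifted clear (angle between scoop_studs's own x axis and vertical below 0.3 rad and height (world z) of scoop_studs above 0.17 m and contact force between scoop and hanger below 0.1 N and angular speed of scoop below 0.8 rad/s and contact force between the fingers and scoop between 0.5 and 16 N), for 0.2 s.
3. it still hangs so and is clamped firmly (more than 10 N a finger), before it touches the stand (angle between scoop_studs's own x axis and vertical below 0.3 rad and height (world z) of scoop_studs above 0.17 m and contact force between scoop and hanger below 0.1 N and angular speed of scoop below 0.8 rad/s and contact force between the fingers and scoop above 20 N), for 0.2 s.
At the end, for the whole second after the job is handed in: The scoop hangs on the forked stand at rest, released: upright within 9 degrees with the grip up, the collar's underside within 4 mm of the height of the prongs' tops, within 8 mm of the middle of the fork sideways, and on the level part of the prongs between the raised tips and the post (angle between scoop_collar's own x axis and vertical below 0.15 rad and x of scoop_collar in the frame of fork_seat between -0.024 and 0.04 m and y of scoop_collar in the frame of fork_seat between -0.008 and 0.008 m and z of scoop_collar in the frame of fork_seat between -0.004 and 0.004 m and contact force between scoop and hanger above 0.3 N and linear speed of scoop below 0.03 m/s and angular speed of scoop below 0.3 rad/s and contact force between the fingers and scoop below 0.1 N); the robot touches nothing.
It fails at once if a bystander (canister, matchbox, lemon, mug, shaker or cup) is moved more than 40 mm (distance of any of lemon, speckled_mug, shaker, cup, sugar, matches from where it was at the start of the episode above 0.04 m).
It also fails if it takes over 72 s, if anything falls off the work surface, if the arm or the gripper's body presses on something with over 40 N, if the wrist force passes 120 N, or if a joint passes its speed limit or range.

### The arm

A 6-joint arm with a two-finger parallel gripper is mounted at the origin on a cart in front of the work surface, level with it; the furniture and walls round the work are solid. World frame = base frame: x ahead of the robot, y to its left, z up, the work surface at z = 0. Lengths are in m, angles in rad, forces in N, time in s.
With the tool pointing down it reaches from about 0.225 to 0.875 m from the base axis. Payload 3.4 kg.
Tool frame: the origin (TCP) lies midway between the tips of the shut fingers; the grasp point (between the pads) lies 19 mm behind it (pinch_z is the distance from the TCP to the grasp point, in m); z points along the fingers, y is the line along which they close (so a half turn about z gives the same grasp; the last joint's range is limited). The gripper opens to 85 mm and grips with 20 to 120 N. Pads are 22 mm wide; open, the fingers measure 114 mm over their backs; the gripper's body (76 mm by 85 mm) begins 54 mm behind the grasp point. The pads swing forward as they close: fully open they stand 13 mm farther back than shut.
Start: joints at [1.143, 0.276, 1.505, -0, 1.361, -0.121], TCP at [0.174, 0.548, 0.231] pointing down, gripper open.
Joint ranges: [-2.89, 2.89], [-0.75, 2.08], [0.22, 2.7], [-1.18, 4.32], [0.11, 2.71], [-2.7, 2.7]. Speed limits (rad/s): [2.57, 2.57, 3.14, 3.14, 3.14, 3.14].

### API

Orientations are given as a unit quaternion [w, x, y, z].
In Python, from rig import get_state, get_image, sign_off, pinch_z gives the robot as it stands.
- The arm moves only by the tool send_rows, never from a script. Its argument "steps" is one flat list of numbers, 5 for each row, row after row: the gripper's target within -1 to 1 (fully open at 1, half-way at 0, shut at -1), then the shift along the tool's x, y, z in cm, then the turn about the tool's z in degrees. In form: [gripper, x, y, z, roll, gripper, x, y, z, roll, ...]. A call has 1 to 12 rows; each row shifts and turns the commanded pose from where the row before left it, along the tool's axes as they then stand; what a row does not reach is not made up. A row lasts 1/10 s, in which the tool goes at most 50 mm and 8.59 degrees, less where a joint would pass 70% of its speed; a pose out of reach is approached as far as the arm can. A call is refused whole if a number of a shift passes 5 or a number of a turn 8.59, either way. A call with a gripper value outside its range is refused whole. The fingers move at their own pace and stop on an object; "newtons" is the grip in N (left out, the last holds). Time passes only in rows, so rows that do not move let the fingers close. It gives the time, the measured TCP pose, the force, the opening and the grip force at its end, in the units of the state.
- get_state(): the state, without advancing time (a new reading comes with each control period).
- get_image(name): name is "scene" or "top" or "wrist"; returns a dict with "color" (400x640x3 uint8, red, green, blue), "mtx" (3x3 intrinsics, pixels), "T" (4x4, takes a point from camera to world coordinates); the wrist camera has in their place "mount" (4x4, takes a point from camera to tool coordinates, whose origin is the TCP and whose axes are the flange's). Camera axes: x right, y down, z forward; pixel columns grow to the right and rows downward; lengths in m; the calibration is good to about 2 mm. A picture is of the moment at which its call begins: read the wrist's pose just before it. There is no depth.
- sign_off(): hands the job in; it is judged then, once.
The state is a dict: "clock": time; "qpos": joint angles; "qd": joint speeds; "effort": joint torques, N m; "position": TCP position; "ee_rot": TCP orientation; "contact_force": force on the tool from outside, world axes, zero at the start; "moment": the same for the moment, N m; "width": finger opening in m; "gripper_force": force on a finger pad.
Only numpy, scipy, OpenCV 4.12 (cv2) and the standard library are available. Lean on these libraries where they do the work, as an engineer would, in place of code of your own. Each camera call takes 0.05 s, during which the arm holds its last target. There are 200 camera calls.

## Working session

There is one attempt and no reset: what is moved stays moved. The work goes in short steps, Python scripts to look and compute and a tool call to move; the robot and the scene stay as the last step left them, time stands still between calls to the robot, and variables do not carry over. Pictures are saved under pics/ and viewed, at most 10 in all, crops included, and the job is handed in when it is done.

Besides the shell and the picture viewer there is one more tool, called after "Call:" as name(argument=value, ...) on one line, values as JSON. send_rows: Moves the arm, as the interface text tells. Its arguments: {"type":"object","properties":{"steps":{"type":"array"},"newtons":{"type":"number"}},"required":["steps"]}

```bash
mkdir -p pics; ls; python3 - <<'E'
from rig import *
import cv2
s=get_state();print(s, pinch_z)
for n in ['scene','top','wrist']:
    d=get_image(n);cv2.imwrite(f'pics/{n}0.png',d['color'][:,:,::-1]);print(n,d['mtx'].tolist(),(d.get('T') if 'T' in d else d['mount']).round(4).tolist())
E
```

```text
pics
{'clock': 0.0, 'qpos': array([ 1.14298017e+00,  2.76597251e-01,  1.50615720e+00, -6.02381573e-08,
        1.36067946e+00, -1.21018871e-01]), 'qd': array([-0.00133413,  0.00014453, -0.00101272,  0.00069381,  0.00066143,
        0.0006807 ]), 'effort': array([ 1.90635823e-03, -4.16770363e+01, -2.45810062e+01,  2.58770960e-04,
        1.11389984e-02,  2.94626250e-05]), 'position': array([0.17344665, 0.54765705, 0.23042883]), 'ee_rot': array([-2.49449397e-04,  1.52797670e-01,  9.88257064e-01, -8.86189672e-04]), 'contact_force': array([-0.74080328,  0.8908251 , -0.05633622]), 'moment': array([-0.01621214,  0.0386644 , -0.0408963 ]), 'gripper_force': 0.0, 'width': 0.08530844609663674} 0.0187
scene [[450.8108452282329, 0.0, 319.9626549095813], [0.0, 450.8108452282329, 202.54710773145655], [0.0, 0.0, 1.0]] [[-0.8443, -0.2553, 0.4712, -0.1269], [-0.5359, 0.4011, -0.7429, 1.1005], [0.0007, -0.8797, -0.4755, 0.8124], [0.0, 0.0, 0.0, 1.0]]
top [[365.1568700698557, 0.0, 316.5023124393795], [0.0, 365.1568700698557, 204.30868687805813], [0.0, 0.0, 1.0]] [[0.0143, -0.9913, 0.131, 0.4099], [-0.9999, -0.0138, 0.0052, 0.0525], [-0.0033, -0.131, -0.9914, 1.3412], [0.0, 0.0, 0.0, 1.0]]
wrist [[301.58319962984683, 0.0, 322.1037006054075], [0.0, 301.58319962984683, 192.20139776284194], [0.0, 0.0, 1.0]] [[-0.0001, -0.9657, -0.2598, 0.0647], [1.0, -0.0002, 0.0003, 0.0003], [-0.0004, -0.2598, 0.9657, -0.1424], [0.0, 0.0, 0.0, 1.0]]
```

View pics/scene0.png

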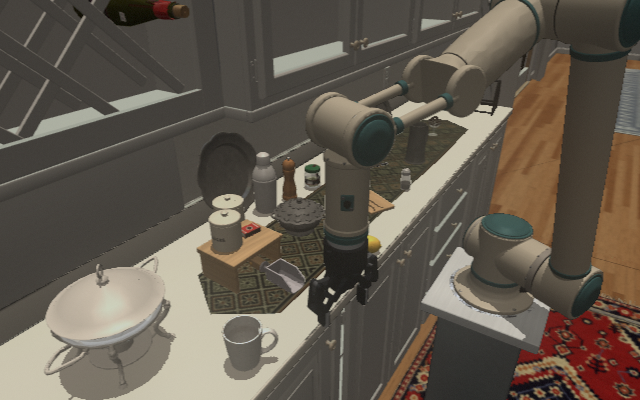

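View pics/top0.png

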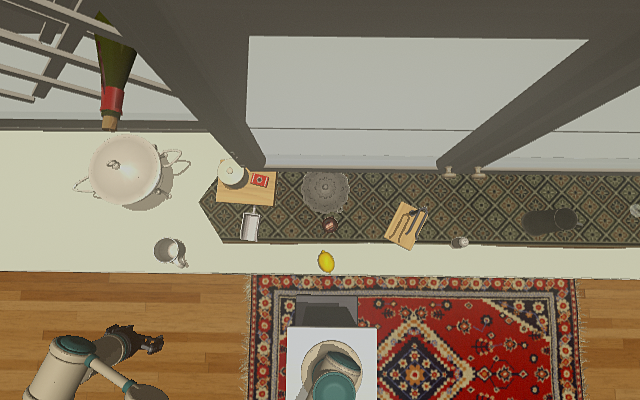

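The top view shows the riser at about (245,188), the pan mouth at (250,230), the forked stand at (405,225), the lemon (326,261), mug (170,250), shaker (460,242) and cup (330,225). I'll enlarge the two areas that matter.

```bash
python3 - <<'E'
import cv2,numpy as np
t=cv2.imread('pics/top0.png')
a=cv2.resize(t[150:260,195:295],None,fx=5,fy=5,interpolation=cv2.INTER_CUBIC)[:,:390]
b=cv2.resize(t[190:260,375:435],None,fx=6.5,fy=6.5,interpolation=cv2.INTER_CUBIC)
a=cv2.resize(t[155:255,205:285],None,fx=5,fy=5,interpolation=cv2.INTER_CUBIC)
c=np.zeros((500,800,3),np.uint8);c[:a.shape[0],:400]=a;c[:b.shape[0],400:400+390]=b
cv2.imwrite('pics/crop0.png',c)
s=cv2.imread('pics/scene0.png')
cv2.imwrite('pics/crop1.png',np.vstack([cv2.resize(s[185:315,195:325],(520,520),interpolation=cv2.INTER_CUBIC)]))
E
```

```text
(no output)
```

View pics/crop0.png

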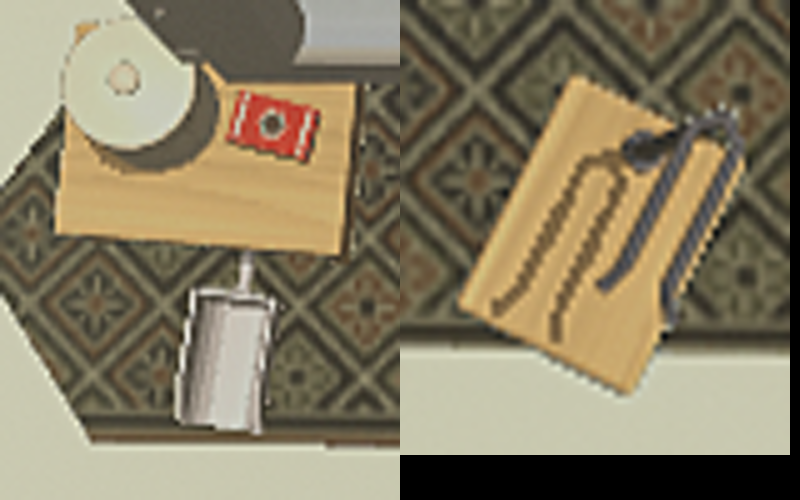

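View pics/wrist0.png

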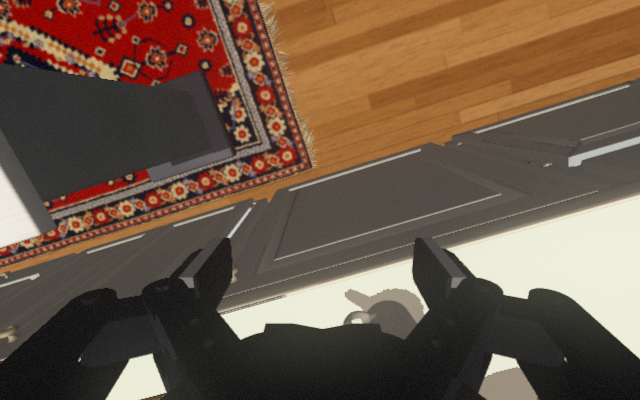

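The crop shows the riser's front edge from (57,233) to (342,255), the pan's back-wall corners at (190,292)/(275,298), its mouth at (177,425)/(262,433), and the prongs with tips near (607,285)/(668,312) and the post end near (705,120)/(738,130). The wrist view shows only the floor and the counter edge.

```bash
cat > h.py <<'E'
from rig import *
import numpy as np, cv2
from scipy.spatial.transform import Rotation as R
def cam(n,d):
    K=d['mtx']
    if 'T' in d: return K,d['T']
    s=get_state();T=np.eye(4);q=s['ee_rot'];T[:3,:3]=R.from_quat(q[[1,2,3,0]]).as_matrix();T[:3,3]=s['position'];return K,T@d['mount']
def ray(K,T,uv,z):
    d=T[:3,:3]@np.linalg.solve(K,[uv[0],uv[1],1]);return T[:3,3]+d*(z-T[2,3])/d[2]
def proj(K,T,p):
    c=T[:3,:3].T@(np.asarray(p)-T[:3,3]);c=K@c;return c[:2]/c[2]
E
python3 - <<'E'
from h import *
K,T=cam('top',get_image('top'))
A=lambda x,y,z:ray(K,T,(205+(x+.5)/5-.5,155+(y+.5)/5-.5),z).round(4)
B=lambda x,y,z:ray(K,T,(375+(x-400+.5)/6.5-.5,190+(y+.5)/6.5-.5),z).round(4)
for n,v in dict(rl=A(57,233,.1),rr=A(342,255,.1),bk=A(355,84,.1),pbl=A(190,292,.052),pbr=A(275,298,.052),ml=A(177,425,.0),mr=A(262,433,.0),neck1=A(247,252,.022),neck2=A(246,288,.022),
 tl=B(607,285,.18),tr=B(668,312,.18),pl=B(690,125,.171),pr=B(738,140,.171),boardfl=B(460,303,.012),boardfr=B(628,395,.012),boardbl=B(578,75,.012),lemon=ray(K,T,(326,261),.02),mug=ray(K,T,(168,250),.05),shaker=ray(K,T,(460,242),.05),cup=ray(K,T,(330,225),.03)).items(): print(n,v)
E
```

```text
rl [0.5799 0.4044 0.1   ]
rr [0.5674 0.2081 0.1   ]
bk [0.6871 0.2026 0.1   ]
pbl [0.5454 0.3213 0.052 ]
pbr [0.542  0.2607 0.052 ]
ml [0.4529 0.3377 0.    ]
mr [0.448  0.2752 0.    ]
neck1 [0.5785 0.2872 0.022 ]
neck2 [0.5521 0.2869 0.022 ]
tl [ 0.4742 -0.2279  0.18  ]
tr [ 0.4614 -0.2574  0.18  ]
pl [ 0.5545 -0.2727  0.171 ]
pr [ 0.5473 -0.2963  0.171 ]
boardfl [ 0.4723 -0.1864  0.012 ]
boardfr [ 0.4226 -0.2791  0.012 ]
boardbl [ 0.6017 -0.2543  0.012 ]
lemon [0.38046608 0.02250744 0.02      ]
mug [0.41132962 0.57864214 0.05      ]
shaker [ 0.45391956 -0.44691972  0.05      ]
cup [0.50880098 0.00975731 0.03      ]
```

View pics/crop1.png

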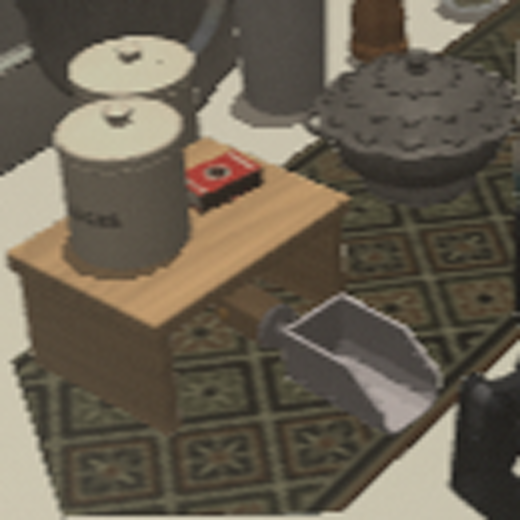

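The scene crop shows the scoop's collar and grip under the riser and the pan outside. The measured sizes hold: riser 197 mm against 200, pan 94 mm against 95, board 105 x 146 mm against 110 x 150. The fork seat is at about (0.501,-0.2605) with yaw -28°, from two independent estimates. Next I move above the pan.

Call:
send_rows(steps=[1, 0, 0, 0, -8.1, 1, -3.75, -1.92, 0, 0, 1, -3.75, -1.92, 0, 0, 1, -3.75, -1.92, 0, 0, 1, -3.75, -1.92, 0, 0, 1, -3.75, -1.92, 0, 0, 1, -3.75, -1.92, 0, 0, 1, -3.75, -1.92, 0, 0, 1, -3.75, -1.92, 0, 0, 1, -3.75, -1.92, 0, 0, 1, -3.75, -1.92, 0, 0, 1, 0, 0, 0, 0])

```text
clock: 1.4
position: [0.5163, 0.2937, 0.2307]
ee_rot: [0.001, 0.085, 0.996, -0.001]
contact_force: [-0.7, 0.5, 0.2]
width: 0.0854
gripper_force: 0.0
```

```bash
cat >> h.py <<'E'
def plan(p,head):
    "print roll and tool-frame shift (cm) after the roll, to reach p with tool x at heading (deg)"
    s=get_state();q=s['ee_rot'];M=R.from_quat(q[[1,2,3,0]]).as_matrix();h=np.degrees(np.arctan2(M[1,0],M[0,0]))
    a=np.radians(head);x=np.array([np.cos(a),np.sin(a),0]);y=np.array([np.sin(a),-np.cos(a),0])
    d=np.asarray(p)-s['position'];print('t',s['clock'],'pos',s['position'].round(4),'head',h.round(2),'roll',((h-head+180)%360-180).round(2),'shift cm',(100*np.array([d@x,d@y,-d[2]])).round(2))
E
python3 - <<'E'
from h import *
plan((.511,.2965,.1),170.5)
d=get_image('wrist');K,T=cam('wrist',d);cv2.imwrite('pics/w1.png',d['color'][:,:,::-1]);np.savez('w1',K=K,T=T)
for p in [(.511,.2965,.052),(.5437,.291,.052),(.57,.306,.1)]: print(proj(K,T,p))
E
```

```text
t 1.4 pos [0.5163 0.2937 0.2307] head 170.23 roll -0.27 shift cm [ 0.57  0.19 13.07]
[322.59943072 170.27054946]
[322.67090148 199.69577042]
[342.43852379 236.63065394]
```

View pics/w1.png

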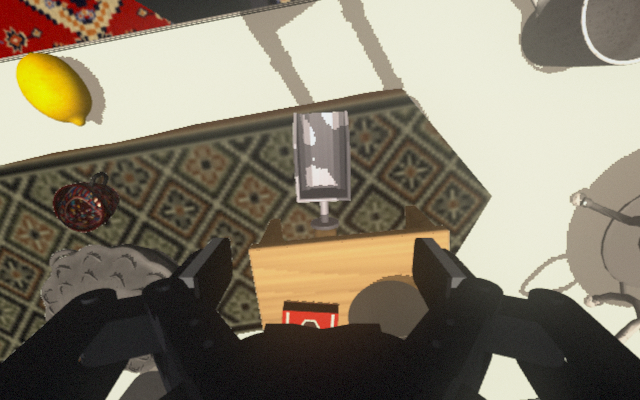

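The wrist view shows the pan square in the image: back-wall top edge (297,200)–(351,199), mouth (294,112)–(348,112), neck x=325 at row 212, riser front edge (252,246)–(448,231).

```bash
python3 - <<'E'
from h import *
f=np.load('w1.npz');K,T=f['K'],f['T']
r=lambda *a:ray(K,T,a[:2],a[2]).round(4)
for n,v in dict(bl=r(297,200,.052),br=r(351,199,.052),ml=r(294,112,.002),mr=r(348,112,.002),neck=r(325,212,.022),rr=r(252,246,.1),rl=r(448,231,.1),edge1=r(400,90,0)).items():print(n,v)
a,b=(r(297,200,.052)+r(351,199,.052))/2,(r(294,112,.002)+r(348,112,.002))/2
print(np.degrees(np.arctan2(*(a-b)[1::-1])),a)
print([proj(K,T,(.33,.3,0)),proj(K,T,(.36,.3,0))])
E
```

```text
bl [0.5392 0.2629 0.052 ]
br [0.5482 0.3221 0.052 ]
ml [0.4454 0.2733 0.002 ]
mr [0.4562 0.3366 0.002 ]
neck [0.5684 0.2897 0.022 ]
rr [0.5648 0.2167 0.1   ]
rl [0.5815 0.4079 0.1   ]
edge1 [0.4419 0.4005 0.    ]
-7.633018285679971 [0.5437 0.2925 0.052 ]
[array([2.97839212e+02, 1.08431587e-01]), array([302.91203872,  29.99568678])]
```

Call:
send_rows(steps=[1, 0.97, 0.2, 3, -1.3, 1, 0, 0, 4, 0, 1, 0, 0, 4, 0, 1, 0, 0, 4, 0, 1, 0, 0, 4, 0, 1, 0, 0, 3, 0, 1, 0, 0, 0, 0, 1, 0, 0, 0, 0])

```text
clock: 2.25
position: [0.5021, 0.3013, 0.0116]
ee_rot: [-0.0, 0.071, 0.997, -0.0]
contact_force: [0.3, 0.0, 0.2]
width: 0.0853
gripper_force: 0.0
```

Call:
send_rows(newtons=40, steps=[-1, 0, 0, 0, 0, -1, 0, 0, 0, 0, -1, 0, 0, 0, 0, -1, 0, 0, 0, 0, -1, 0, 0, 0, 0, -1, 0, 0, 0, 0])

```text
clock: 2.85
position: [0.5037, 0.3012, 0.0136]
ee_rot: [0.002, 0.071, 0.997, 0.001]
contact_force: [-1.6, -0.6, 8.0]
width: 0.0585
gripper_force: 42.5
```

Call:
send_rows(steps=[-1, 0, 0, -0.8, 0, -1, 1, 0, 0, 0, -1, 2, 0, 0, 0, -1, 2, 0, 0, 0, -1, 2, 0, 0, 0, -1, 2, 0, 0, 0, -1, 1, 0, 0, 0, -1, 0, 0, -2, 0, -1, 0, 0, -2, 0, -1, 0, 0, -1, 0, -1, 0, 0, 0, 0])

```text
clock: 3.95
position: [0.4048, 0.3156, 0.0707]
ee_rot: [0.002, 0.071, 0.997, 0.001]
contact_force: [0.7, 0.5, -2.1]
width: 0.0586
gripper_force: 43.8
```

Call:
send_rows(steps=[-1, 0, 0, 0, 4, -1, 0, 0, 0, 8, -1, 0, 0, 0, 8, -1, 0, 0, 0, 8, -1, 0, 0, 0, 8, -1, 0, 0, 0, 8, -1, 0, 0, 0, 8, -1, 0, 0, 0, 8, -1, 0, 0, 0, 8, -1, 0, 0, 0, 8, -1, 0, 0, 0, 6, -1, 0, 0, 0, 0])

```text
clock: 5.15
position: [0.4032, 0.3144, 0.0683]
ee_rot: [-0.0, 0.708, 0.706, -0.001]
contact_force: [-0.4, 1.1, -1.6]
width: 0.0585
gripper_force: 43.7
```

```bash
python3 - <<'E'
from h import *
plan((.45,.30,.0125),90);print(get_state()['width'],get_state()['gripper_force'])
E
```

```text
t 5.15 pos [0.4032 0.3144 0.0683] head 89.82 roll -0.18 shift cm [-1.44  4.68  5.58]
0.05854839274122334 43.729673624038696
```

Call:
send_rows(steps=[-1, -0.7, 2.3, 0, 0, -1, -0.7, 2.4, 0, 0, -1, 0, 0, 2, 0, -1, 0, 0, 2, 0, -1, 0, 0, 1, 0, -1, 0, 0, 0.5, 0, -1, 0, 0, 0, 0, -1, 0, 0, 0, 0])

```text
clock: 5.95
position: [0.4511, 0.301, 0.0146]
ee_rot: [0.0, 0.708, 0.706, 0.001]
contact_force: [-0.1, -0.1, -1.0]
width: 0.0587
gripper_force: 43.9
```

Call:
send_rows(steps=[0.5, 0, 0, 0, 0, 0.6, 0, 0, 0, 0, 1, 0, 0, 0, 0, 1, 0, 0, 0, 0, 1, 0, 0, 0, 0, 1, 0, 0, 0, 0, 1, 0, 0, -4, 0, 1, 0, 0, -4, 0, 1, 0, 0, -4, 0, 1, 1, 0, -4, 0, 1, 2, 0, -3, 0, 1, 0, 0, 0, 0])

```text
clock: 7.15
position: [0.4535, 0.334, 0.2094]
ee_rot: [0.001, 0.708, 0.706, 0.006]
contact_force: [0.3, -0.7, -0.1]
width: 0.0857
gripper_force: 0.0
```

```bash
python3 - <<'E'
from h import *
plan((.45,.188,.0035),90)
d=get_image('wrist');K,T=cam('wrist',d);cv2.imwrite('pics/w2.png',d['color'][:,:,::-1]);np.savez('w2',K=K,T=T)
for p in [(.45,.188,.022),(.45,.30,.052)]: print(proj(K,T,p))
E
```

```text
t 7.15 pos [0.4535 0.334  0.2094] head 89.9 roll -0.1 shift cm [-14.6   -0.35  20.59]
[319.2062515  288.55954145]
[318.59060576 209.31154034]
```

View pics/w2.png

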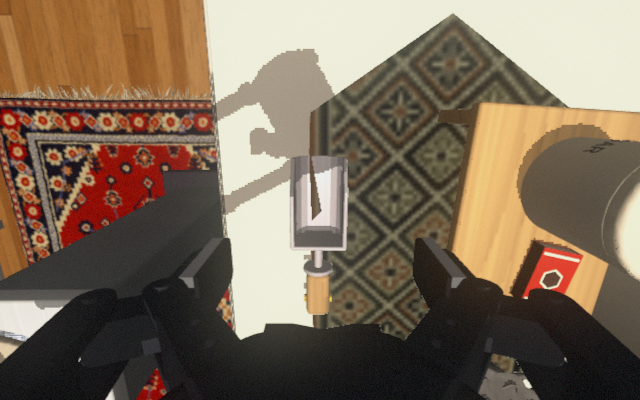

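The scoop lies flat and released. Pan mouth at row 157, back wall at row 249, neck x≈318, grip (307–328, rows 272–315), studs near (306,297)/(329,297).

```bash
python3 - <<'E'
from h import *
f=np.load('w2.npz');K,T=f['K'],f['T']
im=cv2.imread('pics/w2.png');hsv=cv2.cvtColor(im,cv2.COLOR_BGR2HSV)
for r in range(268,322,3):
    row=hsv[r,296:342];m=np.where((row[:,1]>110)&(row[:,0]<28)&(row[:,2]>110))[0]+296
    print(r,(m.min(),m.max(),len(m)) if len(m) else None)
plan((.45,.188,.0035),90)
r=lambda *a:ray(K,T,a[:2],a[2]).round(4)
print(r(317.5,297,.022),r(317.5,315,.03),r(319.5,249,.052),r(318,258,.022),r(319,157,.002))
d=get_image('wrist');K,T=cam('wrist',d);cv2.imwrite('pics/w2b.png',d['color'][:,:,::-1]);print(ray(K,T,(317.5,297),.022))
cv2.imwrite('pics/w2c.png',cv2.resize(d['color'][245:325,275:365,::-1],None,fx=6,fy=6,interpolation=cv2.INTER_CUBIC))
E
```

```text
268 None
271 None
274 None
277 (np.int64(307), np.int64(328), 22)
280 (np.int64(307), np.int64(328), 22)
283 (np.int64(307), np.int64(328), 22)
286 (np.int64(307), np.int64(328), 22)
289 (np.int64(307), np.int64(328), 22)
292 (np.int64(307), np.int64(328), 22)
295 (np.int64(305), np.int64(331), 27)
298 (np.int64(305), np.int64(331), 27)
301 (np.int64(307), np.int64(331), 25)
304 (np.int64(307), np.int64(327), 21)
307 (np.int64(307), np.int64(327), 21)
310 (np.int64(308), np.int64(327), 20)
313 (np.int64(324), np.int64(325), 2)
316 None
319 None
t 7.2 pos [0.452  0.3321 0.2067] head 89.9 roll -0.1 shift cm [-14.41  -0.2   20.32]
[0.4478 0.1762 0.022 ] [0.4478 0.1564 0.03  ] [0.4508 0.2552 0.052 ] [0.4487 0.2292 0.022 ] [0.4504 0.3471 0.002 ]
[0.44584021 0.17554655 0.022     ]
```

View pics/w2c.png

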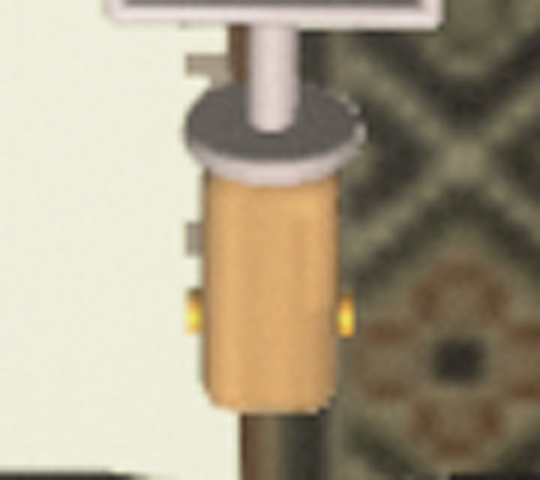

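The settled crop shows both brass studs at crop (195,315) and (345,315), midpoint image (319.6,297.1), giving studs at about (0.4486,0.1755). That agrees with the back wall plus 79 mm. I move above them and settle.

Call:
send_rows(steps=[1, -4, -0.2, 2, 0, 1, -4, 0, 3, 0, 1, -4, 0, 3, 0, 1, -3.6, 0, 3, 0, 1, 0, 0, 0, 0, 1, 0, 0, 0, 0, 1, 0, 0, 0, 0])

```text
clock: 7.95
position: [0.4487, 0.1752, 0.0944]
ee_rot: [-0.0, 0.708, 0.706, 0.0]
contact_force: [-0.0, -0.9, -0.2]
width: 0.0852
gripper_force: 0.0
```

```bash
python3 - <<'E'
from h import *
plan((.4486,.1757,.003),90)
f=cv2.imread('pics/w2b.png')
E
```

```text
t 7.95 pos [0.4487 0.1752 0.0944] head 89.82 roll -0.18 shift cm [ 0.05 -0.01  9.14]
```

Call:
send_rows(newtons=40, steps=[1, 0, 0, 3, 0, 1, 0, 0, 3, 0, 1, 0, 0, 2.1, 0, 1, 0, 0, 1, 0, 1, 0, 0, 0, 0, -1, 0, 0, 0, 0, -1, 0, 0, 0, 0, -1, 0, 0, 0, 0, -1, 0, 0, 0, 0, -1, 0, 0, 0, 0, -1, 0, 0, 0, 0, -1, 0, 0, 0, 0])

```text
clock: 9.15
position: [0.4487, 0.1747, 0.0035]
ee_rot: [0.0, 0.708, 0.706, 0.0]
contact_force: [1.4, -0.8, 0.3]
width: 0.0324
gripper_force: 39.6
```

Call:
send_rows(steps=[-1, 0, 0, -1, 0, -1, 0, 0, -2, 0, -1, 0, 0, -3, 0, -1, 0, 0, -3, 0, -1, 0, 0, -3, 0, -1, 0, 0, -3, 0, -1, 0, 0, -3, 0, -1, 0, 0, -3, 0, -1, 0, 0, -3, 0, -1, 0, 0, -2, 0, -1, 0, 0, -1, 0, -1, 0, 0, 0, 0])

```text
clock: 10.35
position: [0.4484, 0.1746, 0.2744]
ee_rot: [0.001, 0.708, 0.706, 0.001]
contact_force: [0.5, 0.5, -1.2]
width: 0.0325
gripper_force: 39.8
```

```bash
python3 - <<'E'
from h import *
plan((.4486,.1757,.003),90);s=get_state();print(s['width'],s['gripper_force'],s['contact_force'])
d=get_image('scene');cv2.imwrite('pics/s3.png',d['color'][:,:,::-1]);p=proj(*cam('scene',d),(.4486,.1757,.27));print(p)
u,v=p.astype(int);cv2.imwrite('pics/s3c.png',cv2.resize(d['color'][max(0,v-60):v+90,max(0,u-90):u+90,::-1],None,fx=3,fy=3))
E
```

```text
t 10.35 pos [0.4484 0.1746 0.2744] head 89.83 roll -0.17 shift cm [1.100e-01 2.000e-02 2.714e+01]
0.03248297713897628 39.8220956325531 [ 0.52184852  0.48762369 -1.1915975 ]
[323.42461679 187.44378746]
```

View pics/s3c.png

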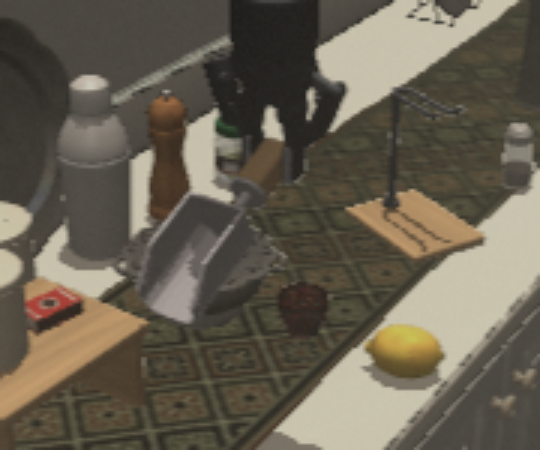

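The scoop is held by the studs and tilted partway down, at about 45° in the crop. Now I slacken it gradually.

Call:
send_rows(newtons=20, steps=[-1, 0, 0, 0, 0, -1, 0, 0, 0, 0, -1, 0, 0, 0, 0])

```text
clock: 10.7
position: [0.4478, 0.1746, 0.2722]
ee_rot: [-0.001, 0.708, 0.706, -0.001]
contact_force: [0.4, 0.1, -2.3]
width: 0.0322
gripper_force: 39.8
```

Call:
send_rows(steps=[-0.4, 0, 0, 0, 0, -0.35, 0, 0, 0, 0, -0.32, 0, 0, 0, 0])

```text
clock: 11.0
position: [0.4483, 0.1747, 0.2732]
ee_rot: [-0.0, 0.708, 0.706, -0.0]
contact_force: [-0.7, 0.6, -1.3]
width: 0.0325
gripper_force: 39.8
```

Call:
send_rows(steps=[-0.29, 0, 0, 0, 0, -0.27, 0, 0, 0, 0])

```text
clock: 11.2
position: [0.4483, 0.1747, 0.2733]
ee_rot: [0.0, 0.708, 0.706, 0.0]
contact_force: [-0.0, -0.1, -2.9]
width: 0.0323
gripper_force: 39.8
```

Call:
send_rows(steps=[-0.26, 0, 0, 0, 0, -0.25, 0, 0, 0, 0])

```text
clock: 11.4
position: [0.4483, 0.1747, 0.2733]
ee_rot: [-0.0, 0.708, 0.706, 0.0]
contact_force: [0.6, 0.5, -1.5]
width: 0.0327
gripper_force: 39.8
```

Call:
send_rows(steps=[-0.24, 0, 0, 0, 0])

```text
clock: 11.5
position: [0.4483, 0.1747, 0.2733]
ee_rot: [-0.0, 0.708, 0.706, 0.0]
contact_force: [0.2, -0.4, -1.9]
width: 0.0326
gripper_force: 34.1
```

Call:
send_rows(steps=[-0.235, 0, 0, 0, 0])

```text
clock: 11.6
position: [0.4483, 0.1748, 0.2733]
ee_rot: [-0.0, 0.708, 0.706, 0.0]
contact_force: [0.2, 0.2, -1.7]
width: 0.0327
gripper_force: 29.4
```

Call:
send_rows(steps=[-0.23, 0, 0, 0, 0])

```text
clock: 11.7
position: [0.4483, 0.1748, 0.2734]
ee_rot: [-0.0, 0.708, 0.706, 0.0]
contact_force: [0.7, 0.3, -2.0]
width: 0.033
gripper_force: 24.6
```

Call:
send_rows(steps=[-0.225, 0, 0, 0, 0, -0.22, 0, 0, 0, 0, -0.217, 0, 0, 0, 0])

```text
clock: 12.0
position: [0.4482, 0.1746, 0.2733]
ee_rot: [0.0, 0.708, 0.706, -0.0]
contact_force: [-0.3, -0.2, -0.9]
width: 0.0335
gripper_force: 12.2
```

Call:
send_rows(steps=[-0.214, 0, 0, 0, 0, -0.212, 0, 0, 0, 0])

```text
clock: 12.2
position: [0.4483, 0.1749, 0.2733]
ee_rot: [-0.0, 0.708, 0.706, 0.0]
contact_force: [-1.1, 0.5, -2.5]
width: 0.0338
gripper_force: 7.5
```

Call:
send_rows(steps=[-0.211, 0, 0, 0, 0, -0.21, 0, 0, 0, 0, -0.21, 0, 0, 0, 0])

```text
clock: 12.5
position: [0.4483, 0.1748, 0.2733]
ee_rot: [-0.0, 0.708, 0.706, 0.0]
contact_force: [0.9, 0.3, -2.6]
width: 0.0339
gripper_force: 5.7
```

Call:
send_rows(steps=[-0.209, 0, 0, 0, 0, -0.209, 0, 0, 0, 0, -0.209, 0, 0, 0, 0, -0.209, 0, 0, 0, 0, -0.209, 0, 0, 0, 0, -0.209, 0, 0, 0, 0, -0.209, 0, 0, 0, 0, -0.209, 0, 0, 0, 0])

```text
clock: 13.3
position: [0.4483, 0.1747, 0.2733]
ee_rot: [-0.0, 0.708, 0.706, 0.0]
contact_force: [-0.4, 0.1, -2.2]
width: 0.0337
gripper_force: 4.7
```

```bash
cat > hang.py <<'E'
from h import *
d=get_image('scene');K,T=cam('scene',d);im=d['color'][:,:,::-1];cv2.imwrite('pics/s4.png',im)
s=get_state();P=s['position']+[0,0,.0187];print(s['position'],s['gripper_force'],s['moment'])
# hanging: scoop x up, z -> +y (pan side it swung from), y -> x
for n,q in dict(stud=(0,0,0),collar=(0,0,-.044),neckend=(0,0,-.079),bot_mouth_l=(-.0295,-.022,-.174),bot_mouth_r=(.0295,-.022,-.174),back_top_l=(-.0295,.03,-.079),back_top_r=(.0295,.03,-.079)).items(): print(n,proj(K,T,P+q).round(1))
a=cv2.imread('pics/s3.png').astype(int);m=(np.abs(a-im).sum(2)>60).astype(np.uint8)
m=cv2.morphologyEx(m,cv2.MORPH_OPEN,np.ones((2,2)));m[:, :250]=0;m[:,400:]=0
ys,xs=np.where(m);print('diff bbox',xs.min(),xs.max(),ys.min(),ys.max())
E
python3 hang.py
```

```text
[0.44827864 0.17473676 0.27330616] 4.724855795502663 [ 0.01709978 -0.00727244  0.01077772]
stud [323.8 180. ]
collar [323.7 194.6]
neckend [323.6 205.8]
bot_mouth_l [336.3 234.4]
bot_mouth_r [318.9 228.6]
back_top_l [327.  213.2]
back_top_r [308.7 207.5]
diff bbox 280 336 23 310
```

```bash
python3 -c "
import cv2
a=cv2.imread('pics/s4.png')[150:250,260:390];cv2.imwrite('pics/s4c.png',cv2.resize(a,None,fx=5,fy=5,interpolation=cv2.INTER_CUBIC))"
```

```text
(no output)
```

View pics/s4c.png

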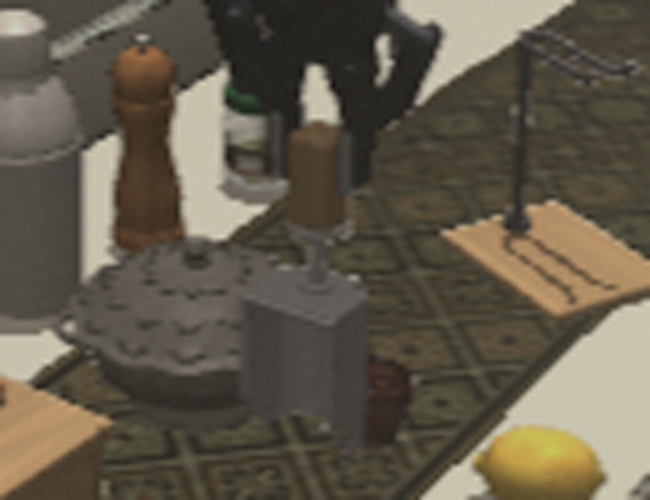

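The crop shows the scoop hanging straight: neck at (318,265), pan vertical below it, no slip. Force is 4.7 N a finger. Now I clamp it.

Call:
send_rows(newtons=40, steps=[-0.215, 0, 0, 0, 0, -0.225, 0, 0, 0, 0, -0.235, 0, 0, 0, 0, -0.25, 0, 0, 0, 0, -0.3, 0, 0, 0, 0, -1, 0, 0, 0, 0, -1, 0, 0, 0, 0, -1, 0, 0, 0, 0])

```text
clock: 14.15
position: [0.4483, 0.1747, 0.2733]
ee_rot: [-0.0, 0.708, 0.706, 0.0]
contact_force: [0.5, -0.0, -1.6]
width: 0.0325
gripper_force: 39.8
```

Call:
send_rows(steps=[-1, -1, 0, 0, 0, -1, -2, -0.2, 0, 0, -1, -3, -0.3, 0, 0, -1, -3, -0.3, 0, 0, -1, -3, -0.3, 0, 0, -1, -3, -0.3, 0, 0, -1, -3, -0.3, 0, 0, -1, -3, -0.3, 0, 0, -1, -3, -0.3, 0, 0, -1, -3, -0.3, 0, 0])

```text
clock: 15.15
position: [0.4207, -0.097, 0.2734]
ee_rot: [0.0, 0.708, 0.706, -0.0]
contact_force: [0.8, -0.3, -1.8]
width: 0.0322
gripper_force: 39.8
```

Call:
send_rows(steps=[-1, -3, -0.3, 0, 0, -1, -3, -0.3, 0, 0, -1, -2.8, -0.3, 0, 0, -1, -2, -0.2, 0, 0, -1, -1, -0.1, 0, 0, -1, 0, 0, 0, 0, -1, 0, 0, 0, 0, -1, 0, 0, 0, 0])

```text
clock: 15.95
position: [0.409, -0.2121, 0.2733]
ee_rot: [-0.0, 0.708, 0.706, 0.0]
contact_force: [0.1, -0.4, -2.2]
width: 0.0322
gripper_force: 39.9
```

```bash
python3 - <<'E'
from h import *
plan((.413,-.2135,.2253),90);s=get_state();print(s['gripper_force'],s['width'],s['ee_rot'])
for n in ['top','scene']:
    d=get_image(n);cv2.imwrite(f'pics/{n}5.png',d['color'][:,:,::-1])
E
```

```text
t 15.95 pos [ 0.409  -0.2121  0.2733] head 89.88 roll -0.12 shift cm [-0.14  0.4   4.8 ]
39.852168560028076 0.03224143283892865 [-3.29144695e-04  7.07826075e-01  7.06386611e-01  3.08287243e-04]
```

```bash
cat > fork.py <<'E'
from h import *
from scipy.ndimage import map_coordinates
from scipy.optimize import minimize
def pts(p,off):
    x,y,a=p;a=np.radians(a);X=np.linspace(-.022,.05,40)
    L=np.r_[[(u,s*.012+o,.171) for u in X for s in(-1,1) for o in off]]
    c,s=np.cos(a),np.sin(a);return np.c_[x+c*L[:,0]-s*L[:,1],y+s*L[:,0]+c*L[:,1],L[:,2]]
def samp(I,K,T,P):
    c=(P-T[:3,3])@T[:3,:3];uv=c@K.T;uv=uv[:,:2]/uv[:,2:];return map_coordinates(I,[uv[:,1],uv[:,0]],order=1)
def score(p,views):
    return -sum(samp(I,K,T,pts(p,(-.002,0,.002))).mean()-samp(I,K,T,pts(p,(-.009,.009))).mean() for I,K,T in views)
V={}
for n,f in (('top','top0'),('scene','s4')):
    K,T=cam(n,get_image(n));im=cv2.imread(f'pics/{f}.png').astype(float);V[n]=(im[:,:,0]-im[:,:,2],K,T)
for vs in (['top'],['scene'],['top','scene']):
    best=min((minimize(score,(.501+dx,-.2605+dy,-28),args=([V[v] for v in vs],),method='Nelder-Mead',options=dict(initial_simplex=[(.501+dx,-.2605+dy,-28),(.504+dx,-.2605+dy,-28),(.501+dx,-.2575+dy,-28),(.501+dx,-.2605+dy,-25)])) for dx in(-.003,.003) for dy in(-.003,.003)),key=lambda r:r.fun)
    print(vs,best.x.round(4),best.fun.round(1))
E
python3 fork.py
```

```text
['top'] [  0.495   -0.2569 -26.8822] -63.3
['scene'] [  0.4948  -0.2591 -27.5244] -8.8
['top', 'scene'] [  0.494   -0.2568 -26.923 ] -70.9
```

Call:
send_rows(steps=[-1, 0, 0, 1, 0, -1, 0, 0, 2, 0, -1, 0, 0, 2, 0, -1, 0, 0, 0.73, 0, -1, 0, 0, 0, 0, -1, 0, 0, 0, 0])

```text
clock: 16.75
position: [0.4095, -0.2134, 0.2164]
ee_rot: [0.0, 0.708, 0.706, 0.0]
contact_force: [-1.0, -1.1, -1.4]
width: 0.0324
gripper_force: 40.0
```

Call:
send_rows(steps=[-1, -0.5, 0.95, 0, 0, -1, -0.5, 0.95, 0, 0, -1, -0.5, 0.95, 0, 0, -1, -0.5, 0.95, 0, 0, -1, -0.5, 0.95, 0, 0, -1, -0.5, 0.95, 0, 0, -1, -0.5, 0.95, 0, 0, -1, 0, 0, 0, 0, -1, 0, 0, 0, 0])

```text
clock: 17.65
position: [0.4753, -0.2483, 0.2157]
ee_rot: [-0.001, 0.708, 0.706, -0.0]
contact_force: [-0.8, -0.1, -1.6]
width: 0.0322
gripper_force: 40.1
```

```bash
cat > chk.py <<'E'
from h import *
s=get_state();p=s['position'];a=np.radians(-27.3);d=p[:2]-[.4995,-.2597]
print(p.round(4),'fork x,y',(d@[np.cos(a),np.sin(a)]).round(4),(d@[-np.sin(a),np.cos(a)]).round(4),'F',s['contact_force'].round(2),'M',s['moment'].round(3),'t',s['clock'])
E
python3 chk.py
```

```text
[ 0.4753 -0.2483  0.2157] fork x,y -0.0267 -0.001 F [-0.82 -0.07 -1.64] M [ 0.059 -0.032 -0.065] t 17.65
```

Call:
send_rows(steps=[-1, -0.45, 1, 0, 0, -1, -0.45, 1, 0, 0, -1, -0.45, 1, 0, 0, -1, 0, 0, 0, 0, -1, 0, 0, 0, 0])

```text
clock: 18.15
position: [0.5056, -0.262, 0.2157]
ee_rot: [-0.0, 0.708, 0.706, -0.0]
contact_force: [-0.9, -0.8, -2.3]
width: 0.0322
gripper_force: 40.1
```

```bash
python3 chk.py
```

```text
[ 0.5056 -0.262   0.2157] fork x,y 0.0065 0.0007 F [-0.89 -0.83 -2.25] M [-0.085  0.012  0.046] t 18.15
```

Call:
send_rows(steps=[-1, 0, 0, 0.4, 0, -1, 0, 0, 0.4, 0, -1, 0, 0, 0.3, 0, -1, 0, 0, 0.2, 0, -1, 0, 0, 0, 0, -1, 0, 0, 0, 0])

```text
clock: 18.75
position: [0.5051, -0.2618, 0.2033]
ee_rot: [-0.0, 0.708, 0.706, -0.0]
contact_force: [-1.5, 0.2, 1.5]
width: 0.0322
gripper_force: 40.4
```

```bash
python3 chk.py
```

```text
[ 0.5051 -0.2618  0.2033] fork x,y 0.0059 0.0007 F [-1.53  0.22  1.54] M [ 0.224  0.312 -0.024] t 18.75
```

```bash
python3 chk.py; python3 - <<'E'
from h import *
for n in ['top','scene','wrist']:
    d=get_image(n);cv2.imwrite(f'pics/{n}6.png',d['color'][:,:,::-1])
E
python3 chk.py
```

```text
[ 0.5051 -0.2618  0.2033] fork x,y 0.0059 0.0007 F [-1.53  0.22  1.54] M [ 0.224  0.312 -0.024] t 18.75
[ 0.5051 -0.2618  0.2033] fork x,y 0.006 0.0007 F [-2.37  2.09  2.47] M [ 0.278  0.459 -0.085] t 18.9
```

Call:
send_rows(steps=[-1, 0, 0, 0.05, 0, -1, 0, 0, 0, 0, -1, 0, 0, 0, 0])

```text
clock: 19.2
position: [0.5052, -0.2617, 0.2032]
ee_rot: [-0.0, 0.708, 0.706, 0.0]
contact_force: [-2.3, 2.3, 6.0]
width: 0.0326
gripper_force: 40.6
```

```bash
python3 chk.py
```

```text
[ 0.5052 -0.2617  0.2032] fork x,y 0.006 0.0009 F [-2.26  2.28  5.99] M [ 0.355  0.568 -0.029] t 19.2
```

Call:
send_rows(steps=[-0.24, 0, 0, 0, 0, -0.23, 0, 0, 0, 0, -0.222, 0, 0, 0, 0, -0.216, 0, 0, 0, 0, -0.213, 0, 0, 0, 0, -0.21, 0, 0, 0, 0, -0.208, 0, 0, 0, 0, -0.208, 0, 0, 0, 0])

```text
clock: 20.0
position: [0.5058, -0.262, 0.2027]
ee_rot: [0.0, 0.708, 0.706, 0.0]
contact_force: [-1.2, 2.0, 5.5]
width: 0.034
gripper_force: 4.3
```

```bash
python3 chk.py; python3 - <<'E'
from h import *
K,T=cam('top',get_image('top'))
B=lambda x,y,z:ray(K,T,(375+(x-400+.5)/6.5-.5,190+(y+.5)/6.5-.5),z)
a=np.radians(-27.3);e=np.array([[np.cos(a),np.sin(a)],[-np.sin(a),np.cos(a)]])
for p in [(607,285,.18),(668,312,.18),(725,108,.171),(720,115,.175),(640,150,.012),(460,303,.012),(628,395,.012),(578,75,.012)]: print(p,(e@(B(*p)[:2]-[.4995,-.2597])).round(4))
d=get_image('scene');K,T=cam('scene',d);im=d['color'];cv2.imwrite('pics/s7.png',im[:,:,::-1])
s=get_state()
P=s['position']+[0,0,.0187]
for n,q in dict(stud=(0,0,0),collar=(0,0,-.044),neck=(0,0,-.06),pan=(0,0,-.079)).items():print(n,proj(K,T,P+q).round(1))
u,v=proj(K,T,P+[0,0,-.06]).astype(int)
for r in range(v-12,v+8): print(r,' '.join('%3d'%x for x in im[r,u-22:u+23].mean(1)))
E
```

```text
[ 0.5058 -0.262   0.2027] fork x,y 0.0067 0.0008 F [-1.2   1.96  5.51] M [ 0.301  0.267 -0.038] t 20.0
(607, 285, 0.18) [-0.0371  0.0166]
(668, 312, 0.18) [-0.0349 -0.0154]
(725, 108, 0.171) [0.0706 0.0021]
(720, 115, 0.175) [0.0653 0.0036]
(640, 150, 0.012) [0.0666 0.002 ]
(460, 303, 0.012) [-0.0578  0.0527]
(628, 395, 0.012) [-0.0594 -0.0525]
(578, 75, 0.012) [0.0883 0.0517]
stud [375.4 149.2]
collar [374.7 160.8]
neck [374.4 164.9]
pan [374.1 169.7]
152 181 182 182 181 182 182 181 182 182 181 182 183 181 182 181 166 116  55  45  55  61  60  61  61  63  58  52  61  59  44  39  55  68  68  62  58  56  61  57  54  56  65  69  66  64
153 182 183 181 181 181 182 181 183 182 183 181 181 183 183 183 180 140  73  56  55  58  59  58  62  60  60  56  64  55  41  37  57  67  63  62  59  57  56  59  59  55  55  57  56  54
154 181 182 181 182 181 182 181 182 182 182 182 181 181 181 180 182 134  60  74  71  58  60  58  62  60  58  52  61  58  49  51  55  54  53  55  53  55  56  59  67  68  64  59  59  61
155 182 182 181 182 182 182 181 182 182 181 181 182 182 182 140  80  66  58  61  57  59  60
[... 2336 characters left out ...]
  71  70  69  57  45  60  67  64 130 162 146 133 110  76  73  67  57  62  55  56  61  62  61  64  63  61  62  70  75  72  65  54  51  55  53  54  59
169  61  58  60  63  62  59  56  57  60  61  62  55  44  59 112 112  95  95  94  93  89  79  72  72 114 126 113  85  54  56  55  50  55  54  53  48  51  57  56  50  53  59  63  64  62
170  63  62  63  68  70  70  70  64  60  59  62  55  56  81  92  93  90  90  91  88  87  90  84  89  90  89  93  82  79  76  69  68  65  65  64  62  54  54  58  56  51  55  63  65  66
171  58  55  54  53  58  61  60  58  56  53  85  84  79  91  92  92  92  92  91  86  77  76  77  77  81  89  90  90  87  88  79  69  70  67  69  69  66  61  60  64  59  53  58  61  64
```

Call:
send_rows(steps=[-0.206, 0, 0, -0.1, 0, -0.204, 0, 0, 0, 0, -0.202, 0, 0, 0, 0, -0.2, 0, 0, 0, 0, -0.198, 0, 0, 0, 0, -0.195, 0, 0, 0, 0, -0.19, 0, 0, 0, 0, -0.18, 0, 0, 0, 0, -0.16, 0, 0, 0, 0, -0.16, 0, 0, 0, 0])

```text
clock: 21.1
position: [0.5054, -0.262, 0.2035]
ee_rot: [0.0, 0.708, 0.706, 0.0]
contact_force: [0.6, -0.7, 0.2]
width: 0.0359
gripper_force: 0.0
```

```bash
python3 chk.py
```

```text
[ 0.5054 -0.262   0.2035] fork x,y 0.0063 0.0007 F [ 0.58 -0.73  0.2 ] M [-0.007  0.022  0.022] t 21.1
```

Call:
send_rows(steps=[0, 0, 0, 0, 0, 0.3, 0, 0, 0, 0, 0.3, 0, 0, 0, 0, 0.3, 0, 0, -1, 0, 0.3, 0, 0, -2, 0, 0.3, 0, 0, -3, 0, 0.3, 0, 0, -4, 0, 0.3, 0, 0, -4, 0, 0.3, 0, 0, -3, 0, 0.3, 0, 0, 0, 0, 0.3, 0, 0, 0, 0])

```text
clock: 22.2
position: [0.5055, -0.2621, 0.3746]
ee_rot: [0.001, 0.708, 0.706, 0.0]
contact_force: [0.7, -0.3, -0.2]
width: 0.0554
gripper_force: 0.0
```

```bash
python3 chk.py; python3 - <<'E'
from h import *
d=get_image('scene');K,T=cam('scene',d);im=d['color'][:,:,::-1];cv2.imwrite('pics/s8.png',im)
old=cv2.imread('pics/s7.png')
# shift of the pan/grip patch between before and after release
u,v=proj(K,T,(.5055,-.262,.11)).astype(int);print(u,v)
for n,(x,y,w,h) in dict(pan=(u-12,v-8,24,24)).items():
    t=old[y:y+h,x:x+w];r=cv2.matchTemplate(im[y-8:y+h+8,x-8:x+w+8].copy(),t.copy(),cv2.TM_SQDIFF_NORMED);m=cv2.minMaxLoc(r);print(n,m[0],np.array(m[2])-8)
# bystanders and everything else, start vs now
a=cv2.imread('pics/scene0.png').astype(int)
for n,p in dict(lemon=(.38,.0225,.03),mug=(.411,.579,.05),shaker=(.454,-.447,.05),cup=(.509,.01,.025),matches=(.64,.25,.11),sugar=(.64,.35,.15)).items():
    x,y=proj(K,T,p).astype(int);t0=a[y-7:y+8,x-7:x+8];t1=im[y-7:y+8,x-7:x+8].astype(int);print(n,(x,y),np.abs(t0-t1).mean().round(1))
# pan silhouette: grey pixels (low saturation) near scoop
hsv=cv2.cvtColor(im.copy(),cv2.COLOR_BGR2HSV)
wood=(hsv[:,:,1]>100)&(hsv[:,:,0]<25)&(hsv[:,:,2]>70);
ys,xs=np.where(wood[130:170,355:395]);print('grip rows/cols',[(r+130,xs[ys==r].min()+355,xs[ys==r].max()+355) for r in sorted(set(ys))][::2])
for q in [(0,0,.235),(0,0,.18)]: print(proj(K,T,np.array([.5055,-.262,0])+q).round(1))
E
```

```text
[ 0.5055 -0.2621  0.3746] fork x,y 0.0065 0.0006 F [ 0.72 -0.34 -0.19] M [0.018 0.065 0.013] t 22.2
373 177
pan 0.017929859459400177 [0 0]
lemon (np.int64(367), np.int64(242)) 46.0
mug (np.int64(241), np.int64(348)) 4.0
shaker (np.int64(405), np.int64(177)) 4.5
cup (np.int64(334), np.int64(230)) 22.7
matches (np.int64(254), np.int64(230)) 4.0
sugar (np.int64(230), np.int64(233)) 3.3
grip rows/cols [(np.int64(147), np.int64(376), np.int64(376)), (np.int64(151), np.int64(378), np.int64(379))]
[375.7 145.6]
[374.8 160.1]
```

```bash
python3 - <<'E'
from h import *
d=get_image('scene');K,T=cam('scene',d);im=d['color'][:,:,::-1].astype(int)
b=cv2.imread('pics/s3.png').astype(int)
for n,p in dict(lemon=(.38,.0225,.03),cup=(.509,.01,.025)).items():
    x,y=proj(K,T,p).astype(int);print(n,np.abs(im-b)[y-7:y+8,x-7:x+8].mean().round(1))
g=np.abs(im-b).sum(2)>45
for r in range(138,200,3):
    c=np.where(g[r,350:400])[0]+350;print(r,(c.min(),c.max(),c.mean().round(1),len(c)) if len(c) else None)
P=np.array([.5055,-.262,.222])
for q in (.016,-.04,-.044,-.079,-.174): print(q,proj(K,T,P+[0,0,q]).round(1))
E
```

```text
lemon 7.1
cup 1.8
138 None
141 None
144 None
147 (np.int64(370), np.int64(378), np.float64(374.0), 9)
150 (np.int64(370), np.int64(374), np.float64(372.0), 5)
153 None
156 (np.int64(379), np.int64(380), np.float64(379.5), 2)
159 (np.int64(374), np.int64(374), np.float64(374.0), 1)
162 (np.int64(374), np.int64(378), np.float64(376.0), 5)
165 None
168 (np.int64(367), np.int64(376), np.float64(371.2), 9)
171 (np.int64(364), np.int64(382), np.float64(372.8), 17)
174 (np.int64(363), np.int64(379), np.float64(371.8), 13)
177 (np.int64(363), np.int64(382), np.float64(372.5), 4)
180 (np.int64(363), np.int64(364), np.float64(363.5), 2)
183 (np.int64(363), np.int64(370), np.float64(365.7), 3)
186 (np.int64(363), np.int64(364), np.float64(363.5), 2)
189 None
192 (np.int64(364), np.int64(380), np.float64(368.4), 5)
195 (np.int64(377), np.int64(379), np.float64(378.0), 3)
198 None
0.016 [375.7 144.8]
-0.04 [374.8 159.6]
-0.044 [374.7 160.6]
-0.079 [374.2 169.6]
-0.174 [372.7 193. ]
```

```bash
python3 -c "
from rig import *
print(sign_off())"
```

```text
the job is handed in; nothing more can be done
None
```

The scoop is hanging upright and released on the forked stand, and the job is handed in after about 22 s of the 72 s, though no verdict came back.

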